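# Release four ferrules from the lever feeder and ease its lid shut

## Robot

A 6-joint arm with a two-finger parallel gripper is mounted at the origin on the work surface. World frame = base frame: x ahead of the robot, y to its left, z up, the work surface at z = 0. Lengths are in mm, angles in rad, forces in N, time in s.
With the tool pointing down it reaches from about 250 to 775 mm from the base axis. Payload 4 kg.
Tool frame: the origin (TCP) lies on the centre line of the jaws, within the pads' length; the fingertips stand 22 mm ahead of it and the grasp point (between the pads) lies 3 mm ahead of it; x points along the fingers, z is the direction in which the jaws open and shut, and the axes are right-handed (so a half turn about x gives the same grasp; the last joint's range is limited). The gripper opens to 85 mm and grips with 20 to 120 N. Pads are 22 mm wide; open, the fingers measure 114 mm over their backs; the gripper's body (76 mm by 85 mm) begins 54 mm behind the grasp point. The pads swing forward as they close: fully open they stand 13 mm farther back than shut.
Start: joints at [-1.443, 0.087, 1.371, -0, 1.684, -0.103], TCP at [125.812, -535.435, 214.941] pointing down, gripper open.
Joint ranges: [-3.1, 3.1], [-0.76, 2.03], [0.27, 2.55], [-1.08, 4.22], [0.17, 2.65], [-2.57, 2.57]. Speed limits (rad/s): [2.79, 2.79, 3.14, 3.14, 3.14, 3.14].

## Interface

Orientations are given as a unit quaternion [x, y, z, w].
In Python, from station import robot, read_camera, ticket, finder gives the robot as it stands.
- The arm moves only by the tool apply_moves, never from a script. Its argument "motion" is a list of rows, each a list of 3 entries, a list of its own where there are three numbers: the shift along the tool's x, y, z in mm, then the turn, a rotation vector about the tool's x, y, z in degrees, then the closure, from 0 (fully open) to 1 (shut). In form: [[[tx, ty, tz], [ax, ay, az], grip], ...]. A call has 1 to 20 rows; each row shifts and turns the commanded pose from where the row before left it, along the tool's axes as they then stand; what a row does not reach is not made up. A row lasts 1/10 s, in which the tool goes at most 50 mm and 8.59 degrees, less where a joint would pass 70% of its speed; a pose out of reach is approached as far as the arm can. A call is refused whole if a number of a shift passes 50 or a number of a turn 8.59, either way. A call with a gripper value outside its range is refused whole. The fingers move at their own pace and stop on an object; "force" is the grip in N (left out, the last holds). Time passes only in rows, so rows that do not move let the fingers close. It gives the time, the measured TCP pose, the force and the opening at its end, in the units of the state.
- robot.read_state(): the state, without advancing time (a new reading comes with each control period).
- read_camera(name): name is "scene" or "top" or "wrist"; returns a dict with "img" (384x512x3 uint8, blue, green, red), "vfov" (degrees; the focal length in pixels is half the picture's height over the tangent of half this angle, whatever the lens; pixels are square), "cx", "cy" (the principal point, pixels), "k1" (the pictures are not rectified: a ray, as slopes to the right and down, at radius r is drawn at 1 + k1 r^2 times it, then the intrinsics apply), "origin" and "attitude" of the camera in the world. Camera axes: x right, y down, z forward; pixel columns grow to the right and rows downward; lengths in mm; the calibration is good to about 2 mm. A picture is of the moment at which its call begins. There is no depth.
- ticket.job_done(): hands the job in, once; it reports no verdict.
Trained networks look in the newest picture that a camera, given by its name, has taken for a name from the list of things; names that differ only in an ending like _2 or _b are one class to them, and where a whole thing is asked for, a point or a joint stands for the part that bears it (a point fixed in the world has none). Each returns a list of dicts, best first, with "score" (0 to 1); they miss things now and then, are a little off and sometimes report something else, mostly with a low value. They report only what shows in the picture. A call takes as long as a camera call. They do not tell look-alikes from the thing itself.
- finder.regions_of(camera, name): "mask" (384x512 bool, what is visible of it) and "bbox" ([left, top, width, height] in pixels, round what is visible of it).
- finder.spot_point(camera, name): "position" ([column, row] in pixels: a listed point, or the origin of a listed thing).
The state is a dict: "t": time; "qpos": joint angles; "dq": joint speeds; "effort": joint torques, N m; "eef_pos": TCP position; "tcp_rot": TCP orientation; "wrist_force": force on the tool from outside, world axes, zero at the start; "torque": the same for the moment, N m; "grip_width": finger opening in mm.
Only numpy, scipy, OpenCV 4.12 (cv2) and the standard library are available. Lean on these libraries where they do the work, as an engineer would, in place of code of your own. Each camera call takes 0.05 s, during which the arm holds its last target. There are 200 camera calls.

## Task

Press the feeder's red paddle lever all the way down so that the yellow outlet lid lifts, and keep it down until all four ferrules have rolled out into the blue bin under the spout. Then let the lever come up slowly, staying on it, so that the lid eases shut without slamming. Do it with the fingertips on the lever only: do not touch the lid, the ferrules or the bin, pick nothing up, and leave everything else on the bench where it is.

Things in the scene. Friction and masses are not known exactly. Their poses are not given: they have to be found in the camera images.
- feeder: Gravity feeder for hose ferrules, fixed: grey steel trough 66 mm wide sloping 18 deg down to its -x end (lid, then spout over the blue bin). Uphill end at x = 104 mm, rim 200 mm high. Lever, pull rod and crank run along its +y side, up to 205 mm high; the red paddle sticks out beyond the +x end. Base plate 222 x 120 mm. Origin: on the bench, 40 mm to -x of the plate's centre; x uphill, z up.
- paddle_top (a point): Centre of the upper face of the red lever paddle: press here. Moves with the lever, turning on an arc of 176 mm radius. In the feeder's frame x, y, z = 212, 52, 217 mm at rest (face rising 0.3 rad towards +x); 222, 52, 114 mm fully down (face falling 0.3 rad). So a straight press 103 mm downwards stays on it. Open air round it and below it to the bench.
- paddle: The red paddle itself (a block 54 x 44 x 8 mm, origin at its centre, 4 mm under paddle_top).
- lever (a joint): Lever angle, rad: 0 at rest (paddle up, lid shut), 0.6 fully down against its stop. A spring returns it: the paddle takes about 2 to 4 N at first and 6 to 8 N fully down. If let go it snaps up and the lid slams.
- lid (a joint): Angle of the yellow outlet lid, rad: 0 shut (hanging), 1.34 wide open. Hinged at its top edge, tied to the lever by the pull rod, turning about 2.2 times as far (0.67 at lever 0.3). Ferrules pass beyond about 0.75; wide open, all four are out and still within 2 s. Under 1 rad/s (paddle rising at 70 mm/s or less) is gentle; let go, it shuts many times faster.
- lid_panel: The yellow lid plate, 54 mm wide, 60 mm tall, 4 mm thick, origin on its hinge line (156 mm above the bench); x and y as the feeder's when shut.
- ferrule0: Ferrule 1 of 4, counted from the lid: a dull brass-coloured steel sleeve, 26 mm diameter, 48 mm long, about 75 g, lying across the trough. Origin at its centre; y along its axis.
- ferrule1: Ferrule 2 of 4, counted from the lid: a dull brass-coloured steel sleeve, 26 mm diameter, 48 mm long, about 75 g, lying across the trough. Origin at its centre; y along its axis.
- ferrule2: Ferrule 3 of 4, counted from the lid: a dull brass-coloured steel sleeve, 26 mm diameter, 48 mm long, about 75 g, lying across the trough. Origin at its centre; y along its axis.
- ferrule3: Ferrule 4 of 4, counted from the lid: a dull brass-coloured steel sleeve, 26 mm diameter, 48 mm long, about 75 g, lying across the trough. Origin at its centre; y along its axis.
- bin: The blue stacking bin under the spout, loose on the bench: 180 x 115 mm, 80 mm high (low front lip 48 mm), 4 mm walls, open on top. Origin: centre of its underside; -x is its low front, which lies under the spout; z up.
- spanner: Steel spanner, 190 mm long, lying beside the feeder on its -y side; leave it.
- spray: White spray can with a blue band and red cap, 52 mm diameter, 165 mm tall, standing on the feeder's +y side about 120 mm from the paddle; leave it. Origin: centre of its underside.
- adapter: Chrome straight hose adapter, about 37 mm wide, 52 mm tall, standing about 145 mm from the paddle on the feeder's -y side; leave it. Origin: centre of its underside.
- elbow: Chrome 90 degree elbow fitting, about 50 mm tall, standing on the feeder's +y side; leave it.
- stock_bin: Second blue bin, 180 x 115 x 80 mm, full of fittings, towards the right (-y); leave it.
- caliper: Steel and black caliper, 230 mm long, lying to the right (-y); leave it.
- marker: White and yellow paint marker, 130 mm long, lying beside the blue bin on the feeder's +y side; leave it.
There are look-alikes about, which are no part of the job. What is shaped like the ferrule1 but orange or pink is not meant.

How it is judged:
By the outcome, as a careful person would: the job done as asked, in the order asked, and still so for the second after the job is handed in, with the robot touching nothing.
It also fails if it takes over 38 s, if anything falls off the work surface, if the arm or the gripper's body presses on something with over 40 N, if the wrist force passes 120 N, or if a joint passes its speed limit or range.

## Working session

There is one attempt and no reset: what is moved stays moved. The work goes in short steps, Python scripts to look and compute and a tool call to move; the robot and the scene stay as the last step left them, time stands still between calls to the robot, and variables do not carry over. Pictures are saved under pics/ and viewed, about 8 in all and at most 12, crops included, and the job is handed in when it is done.

Besides the shell and the picture viewer there is one more tool, called after "Call:" as name(argument=value, ...) on one line, values as JSON. apply_moves: Moves the arm, as the interface text tells. Its arguments: {"type":"object","properties":{"motion":{"type":"array","items":{"type":"array"}},"force":{"type":"number"}},"required":["motion"]}

```bash
mkdir -p pics; cat > h.py <<'E'
import numpy as np,cv2
from scipy.spatial.transform import Rotation as R
from station import robot, read_camera, ticket, finder
def K(c):
    h,w=c["img"].shape[:2]; f=h/2/np.tan(np.radians(c["vfov"])/2)
    return np.array([[f,0,c["cx"]],[0,f,c["cy"]],[0,0,1]]), np.array([c["k1"],0,0,0,0.])
def rot(c):
    a=np.array(c["attitude"],float)
    return a if a.shape==(3,3) else R.from_quat(a).as_matrix()
def ray(c,p):
    k,d=K(c); u=cv2.undistortPoints(np.array([[p]],float),k,d)[0,0]
    v=rot(c)@np.array([u[0],u[1],1]); return np.array(c["origin"],float),v/np.linalg.norm(v)
def tri(rs):
    A=sum(np.eye(3)-np.outer(v,v) for o,v in rs); b=sum((np.eye(3)-np.outer(v,v))@o for o,v in rs)
    x=np.linalg.solve(A,b); return x,[np.linalg.norm(np.cross(x-o,v)) for o,v in rs]
def atz(r,z): o,v=r; return o+v*(z-o[2])/v[2]
def proj(c,P):
    k,d=K(c); m=rot(c).T; rv=cv2.Rodrigues(m)[0]; return cv2.projectPoints(np.array(P,float).reshape(-1,1,3),rv,-m@np.array(c["origin"],float),k,d)[0][:,0]
E
python3 - <<'E'
from h import *
np.set_printoptions(precision=1,suppress=True)
C={n:read_camera(n) for n in("scene","top")}
for n,c in C.items(): print(n,c["origin"],c["attitude"],c["vfov"],c["k1"]); 
cv2.imwrite("pics/a.png",np.hstack([C["scene"]["img"],C["top"]["img"]])[:, :]) 
cv2.imwrite("pics/s.png",cv2.resize(C["scene"]["img"],(800,600)));cv2.imwrite("pics/t.png",cv2.resize(C["top"]["img"],(800,600)))
for t in("paddle_top","paddle","feeder","bin","lid_panel","spray","adapter","ferrule0"):
    rs=[]
    for n in C:
        r=finder.spot_point(n,t); print(t,n,[(np.round(q["position"]),round(q["score"],2)) for q in r[:3]])
        if r: rs.append(ray(C[n],r[0]["position"]))
    if len(rs)==2: print("   ",*tri(rs))
print(robot.read_state())
E
```

```text
scene [1016.1  498.1 1318.1] [ 0.3  0.9 -0.3 -0.1] 48.461187661901846 -0.13697405891636605
top [ 483.5  -64.5 1515.1] [ 0.7 -0.7  0.  -0. ] 42.33958428018064 -0.07341867311390511
paddle_top scene [(array([221., 152.]), 0.79)]
paddle_top top [(array([303., 175.]), 0.87), (array([371., 243.]), 0.51)]
    [ 609.8 -204.5  222.6] [np.float64(0.43758953877172296), np.float64(0.43758953877171947)]
paddle scene [(array([221., 152.]), 0.5)]
paddle top [(array([306., 178.]), 0.7)]
    [ 603.2 -214.6  203.1] [np.float64(0.6606148757883067), np.float64(0.6606148757882012)]
feeder scene [(array([272., 215.]), 0.87), (array([279., 201.]), 0.67), (array([295., 215.]), 0.22)]
feeder top [(array([232., 204.]), 0.91)]
    [542.  -12.9   5.6] [np.float64(0.9057158066043587), np.float64(0.905715806604497)]
bin scene [(array([310., 252.]), 0.67)]
bin top [(array([172., 208.]), 0.67), (array([196., 204.]), 0.48), (array([304., 177.]), 0.35)]
    [528.2 170.7  -0.6] [np.float64(2.194277082214916), np.float64(2.1942770822148696)]
lid_panel scene [(array([296., 212.]), 0.71)]
lid_panel top [(array([192., 202
[... 430 characters left out ...]
253611764657), np.float64(2.8035253611766393)]
ferrule0 scene [(array([281., 204.]), 0.61), (array([237., 275.]), 0.6), (array([264., 279.]), 0.55)]
ferrule0 top [(array([204., 203.]), 0.63), (array([221., 201.]), 0.63), (array([214., 203.]), 0.55)]
    [548.1  47.1 173.6] [np.float64(15.077467039456463), np.float64(15.0774670394564)]
{'t': 0.9, 'qpos': array([-1.4,  0.1,  1.4,  0. ,  1.7, -0.1]), 'dq': array([ 0.,  0.,  0., -0.,  0.,  0.]), 'effort': array([  0. , -35.2, -31.3,  -0. ,   0. ,   0. ]), 'eef_pos': array([ 125.8, -535.4,  214.9]), 'tcp_rot': array([ 0.4,  0.6, -0.4,  0.6]), 'wrist_force': array([0. , 0.2, 0.4]), 'torque': array([-0.,  0.,  0.]), 'grip_width': 85.35539701837902}
```

View pics/t.png

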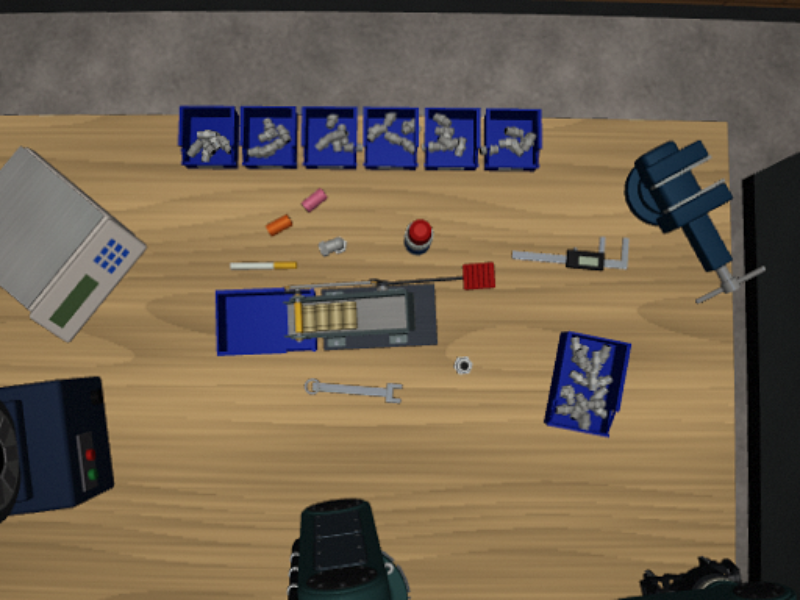

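View pics/s.png

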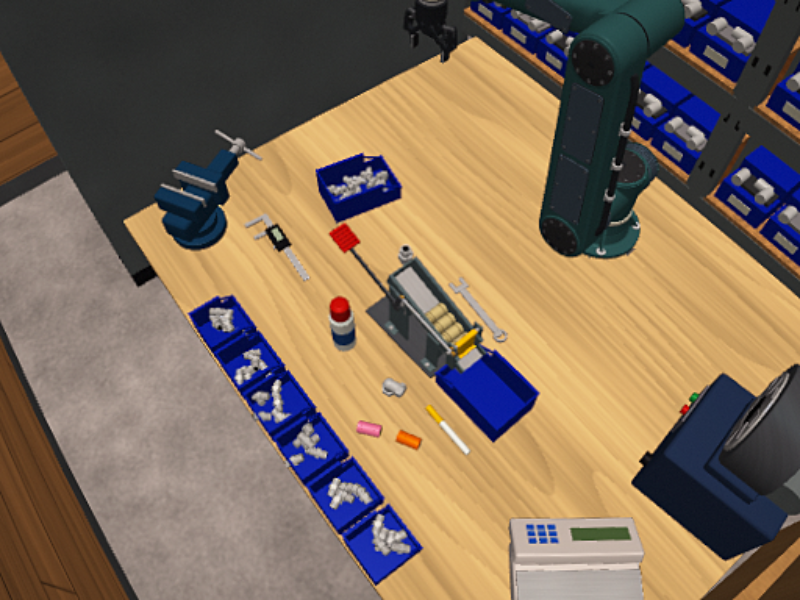

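```bash
python3 - <<'E'
from h import *
np.set_printoptions(precision=1,suppress=True)
C={n:read_camera(n) for n in("scene","top")}
P=np.array([609.8,-204.5,222.6])
rs=[]
for n,c in C.items():
    h=cv2.cvtColor(c["img"],cv2.COLOR_BGR2HSV); m=((h[...,0]<8)|(h[...,0]>172))&(h[...,1]>150)&(h[...,2]>60)
    u=proj(c,[P])[0]; yy,xx=np.nonzero(m); k=np.hypot(xx-u[0],yy-u[1])<22; ct=[xx[k].mean(),yy[k].mean()]
    print(n,u,ct,k.sum(),np.ptp(xx[k]),np.ptp(yy[k])); rs.append(ray(c,ct)); print(" at217",atz(rs[-1],217))
    if n=="top": 
        r=cv2.minAreaRect(np.c_[xx[k],yy[k]].astype(np.float32)); print(r)
print(tri(rs))
# feeder yaw from top: fit frame by rim & base via spots
c=C["top"]
for p in [(380,283),(465,277)]: print(atz(ray(c,np.array(p)*.64),200))
for n,z in(("spray",0),("adapter",0),("spanner",0),("caliper",0),("marker",0),("elbow",0),("bin",0)):
    for q in finder.spot_point("top",n)[:2]: print(n,round(q["score"],2),atz(ray(c,q["position"]),z))
q=np.array(robot.read_state()["tcp_rot"]); print(R.from_quat(q).as_matrix())
E
```

```text
scene [220.9 151.9] [np.float64(219.98536585365855), np.float64(151.70731707317074)] 205 18 18
 at217 [ 609.7 -210.6  217. ]
top [303. 175.] [np.float64(306.0725075528701), np.float64(176.19335347432025)] 331 20 17
 at217 [ 607.2 -213.2  217. ]
((306.01763916015625, 176.22940063476562), (16.413053512573242, 20.24787712097168), 85.60128784179688)
(array([ 607.8, -213.8,  211.9]), [np.float64(0.08889989886691593), np.float64(0.08889989886698156)])
[594.5 -47.5 200. ]
[ 605.8 -192.5  200. ]
spray 0.88 [ 693.9 -121.9    0. ]
adapter 0.42 [ 458.2 -198.2    0. ]
spanner 0.91 [405.8   2.5   0. ]
caliper 0.83 [ 662.1 -416.9    0. ]
marker 0.63 [633.5 171.3   0. ]
marker 0.28 [ 423.7 -441.7    0. ]
elbow 0.65 [678.2  29.4   0. ]
elbow 0.23 [526.2 178.3   0. ]
bin 0.92 [535.8 167.7   0. ]
bin 0.4 [550.7  -0.4   0. ]
[[ 0.   1.   0.2]
 [-0.   0.2 -1. ]
 [-1.  -0.   0. ]]
```

```bash
cat > to.py <<'E'
import sys; from h import *
np.set_printoptions(precision=2,suppress=True)
s=robot.read_state(); M=R.from_quat(s["tcp_rot"]).as_matrix()
print(s["t"],s["eef_pos"],s["wrist_force"],s["grip_width"]); print(M)
print("tool shift",M.T@(np.array(sys.argv[1:4],float)-s["eef_pos"]))
E
python3 to.py 608 -216 285
```

```text
1.35 [ 125.81 -535.44  214.95] [-0.24  1.25 -0.54] 85.58007354406047
[[ 0.    0.97  0.23]
 [-0.    0.23 -0.97]
 [-1.   -0.    0.  ]]
tool shift [ -70.08  542.47 -200.68]
```

Call:
apply_moves(motion=[[[-35,0,0],[0,0,0],1],[[-35,0,0],[0,0,0],1],[[0,30,-11],[0,0,0],1],[[0,30,-11],[0,0,0],1],[[0,30,-11],[0,0,0],1],[[0,30,-11],[0,0,0],1],[[0,30,-11],[0,0,0],1],[[0,30,-11],[0,0,0],1],[[0,30,-11],[0,0,0],1],[[0,30,-11],[0,0,0],1],[[0,30,-11],[0,0,0],1],[[0,30,-11],[0,0,0],1],[[0,30,-11],[0,0,0],1],[[0,30,-11],[0,0,0],1],[[0,30,-11],[0,0,0],1],[[0,30,-11],[0,0,0],1],[[0,30,-11],[0,0,0],1],[[0,30,-11],[0,0,0],1],[[0,30,-11],[0,0,0],1],[[0,0,0],[0,0,0],1]])

```text
t: 3.35
eef_pos: [582.0, -234.0, 283.6]
tcp_rot: [0.438, 0.556, -0.437, 0.555]
wrist_force: [-0.6, -0.8, 0.2]
grip_width: -0.1
```

```bash
python3 to.py 608 -216 285; python3 - <<'E'
from h import *
a=read_camera("wrist")["img"];b=read_camera("scene")["img"][100:260,160:360]
cv2.imwrite("pics/w1.png",np.hstack([a[:,:400],cv2.resize(b,(400,320))[:,:] if 0 else cv2.copyMakeBorder(cv2.resize(b,(400,320)),0,64,0,0,0)]))
E
```

```text
3.35 [ 581.99 -234.05  283.65] [-0.61 -0.85  0.18] -0.10978103299275899
[[-0.    0.97  0.23]
 [ 0.    0.23 -0.97]
 [-1.    0.   -0.  ]]
tool shift [ -1.33  29.5  -11.48]
```

View pics/w1.png

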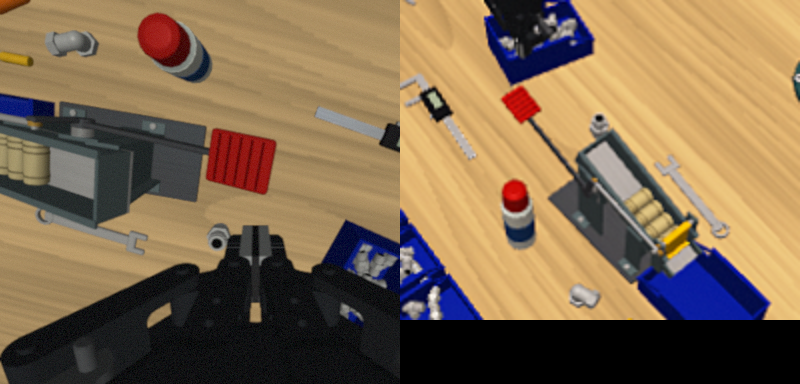

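```bash
python3 - <<'E'
from h import *
np.set_printoptions(precision=1,suppress=True)
tcp=robot.read_state()["eef_pos"];rs=[]
for n in("scene","top","wrist"):
    c=read_camera(n); print(n,c["origin"],"tip",proj(c,[tcp-[0,0,22],[608,-213,217]]))
    q=finder.spot_point(n,"paddle_top"); print([(x["position"],x["score"]) for x in q[:2]])
    if q: rs.append(ray(c,q[0]["position"])); print(atz(rs[-1],217))
    if n=="wrist":
        h=cv2.cvtColor(c["img"],cv2.COLOR_BGR2HSV); m=((h[...,0]<8)|(h[...,0]>172))&(h[...,1]>150)&(h[...,2]>60)
        m[:100]=0; yy,xx=np.nonzero(m); print(atz(ray(c,[xx.mean(),yy.mean()]),217))
        for p in [(213,128),(275,138),(266,193),(207,180)]: print(atz(ray(c,p),217))
print(tri(rs))
E
```

```text
scene [1016.1  498.1 1318.1] tip [[222.1 133.3]
 [220.  151. ]]
[([217.6, 151.9], 0.69), ([228.9, 126.0], 0.52)]
[ 616.2 -214.7  217. ]
top [ 483.5  -64.5 1515.1] tip [[317.3 185.4]
 [306.  175.9]]
[([304.4, 179.7], 0.41)]
[ 597.9 -208.7  217. ]
wrist [ 644.  -221.8  445.7] tip [[254.  214.6]
 [233.4 156. ]]
[([196.5, 58.8], 0.72), ([233.6, 156.8], 0.67)]
[ 672.4 -171.3  217. ]
[ 609.3 -215.1  217. ]
[ 625.8 -193.   217. ]
[ 629.2 -241.7  217. ]
[ 584.3 -245.4  217. ]
[ 584.1 -196.2  217. ]
(array([ 630.6, -190.8,  266.1]), [np.float64(6.983619511146343), np.float64(39.02181140635401), np.float64(36.20672774326911)])
```

Call:
apply_moves(motion=[[[0,15,-6],[0,0,0],1],[[0,14,-5],[0,0,0],1],[[15,0,0],[0,0,0],1],[[15,0,0],[0,0,0],1],[[10,0,0],[0,0,0],1],[[10,0,0],[0,0,0],1],[[10,0,0],[0,0,0],1],[[0,0,0],[0,0,0],1]])

```text
t: 4.55
eef_pos: [604.7, -219.0, 222.8]
tcp_rot: [0.439, 0.555, -0.439, 0.553]
wrist_force: [-0.0, 0.6, -0.4]
grip_width: -0.1
```

```bash
python3 to.py 608 -219 138; python3 - <<'E'
from h import *
a=read_camera("wrist")["img"];b=read_camera("scene")["img"][100:260,160:360]
cv2.imwrite("pics/w2.png",np.hstack([a[:,:400],cv2.copyMakeBorder(cv2.resize(b,(400,320)),0,64,0,0,0)]))
E
```

```text
4.55 [ 604.7  -218.96  222.82] [-0.01  0.59 -0.41] -0.13673696565119978
[[-0.    0.97  0.23]
 [ 0.    0.23 -0.97]
 [-1.   -0.   -0.  ]]
tool shift [84.81  3.42  0.96]
```

View pics/w2.png

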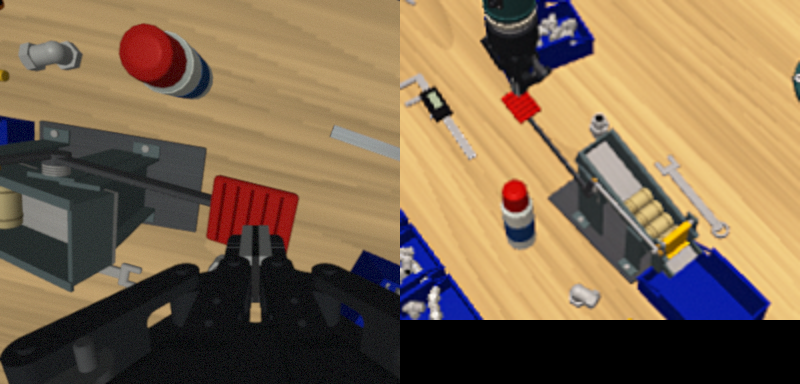

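```bash
python3 - <<'E'
from h import *
np.set_printoptions(precision=1,suppress=True)
tcp=robot.read_state()["eef_pos"]; print(tcp)
M=R.from_quat(robot.read_state()["tcp_rot"]).as_matrix(); rs=[]
for n in("scene","top","wrist"):
    c=read_camera(n); print(n,"tcp,tip,tip+y11,grasp+y11",proj(c,[tcp,tcp-[0,0,22],tcp-[0,0,22]+11*M[:,1],tcp+11*M[:,1]]).tolist())
    h=cv2.cvtColor(c["img"],cv2.COLOR_BGR2HSV); m=((h[...,0]<8)|(h[...,0]>172))&(h[...,1]>150)&(h[...,2]>60)
    u=proj(c,[[608,-214,217]])[0]; yy,xx=np.nonzero(m); k=np.hypot(xx-u[0],yy-u[1])<(60 if n=="wrist" else 22)
    print("paddle pred",u,"seen",xx[k].mean(),yy[k].mean(),k.sum())
    if n!="wrist": x0,y0=int(u[0])-40,int(u[1])-40; im=c["img"][y0:y0+80,x0:x0+80]
    else: im=c["img"][140:300,170:330]
    rs.append(cv2.resize(im,(400,400)) if n!="top" else None)
cv2.imwrite("pics/w3.png",np.hstack([rs[0],rs[2]]))
E
```

```text
[ 605.3 -219.4  225. ]
scene tcp,tip,tip+y11,grasp+y11 [[219.38237065211237, 147.78929844016614], [219.84584219155218, 151.87022732058534], [217.57978804471853, 154.0042885870545], [217.0836539625286, 149.93873321162226]]
paddle pred [219.8 150.8] seen 220.09677419354838 152.40860215053763 186
top tcp,tip,tip+y11,grasp+y11 [[308.7910098640769, 176.67236986636988], [307.8035225653421, 177.44161758947845], [306.85318556010196, 173.43135633835462], [307.82400067201314, 172.59489740019424]]
paddle pred [306.4 175.9] seen 301.48387096774195 183.2258064516129 31
wrist tcp,tip,tip+y11,grasp+y11 [[255.05925413641475, 229.29708083969325], [254.9831383230213, 216.63771665962813], [254.97653071854648, 200.9905189022522], [255.05314401566324, 211.93344723206056]]
paddle pred [247.6 218.5] seen 247.33659117997615 208.76615017878427 4195
```

View pics/w3.png

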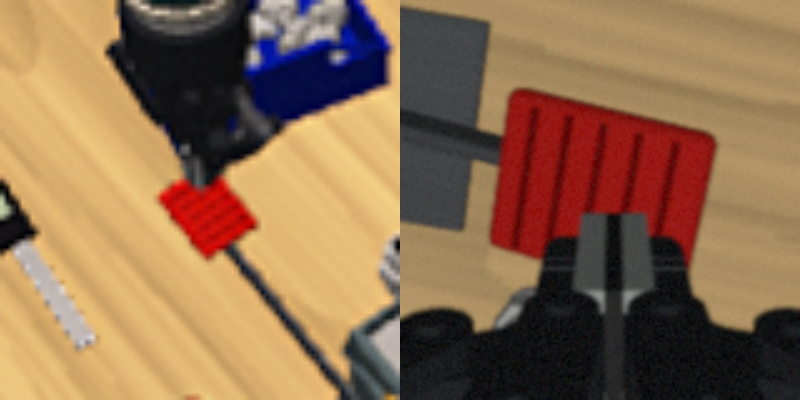

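```bash
python3 - <<'E'
from h import *
np.set_printoptions(precision=1,suppress=True)
s=read_camera("scene");w=read_camera("wrist");t=read_camera("top")
print(tri([ray(s,(219.6,147.4)),ray(w,(256,226))]))
print(w["origin"],rot(w),w["vfov"],robot.read_state()["eef_pos"])
# paddle corners in wrist (crop->px) intersected at z 217 with tilt
for p in [(512,88),(716,135),(492,245)]:
    q=(170+(p[0]-400)*.4,140+p[1]*.4)
    print([atz(ray(w,q),z) for z in(209,217,225)])
E
```

```text
(array([ 605.8, -219.5,  225.3]), [np.float64(1.6856998585957061), np.float64(1.6856998585957086)])
[ 670.5 -203.7  386.4] [[ 0.2 -0.9 -0.3]
 [-1.  -0.2 -0.1]
 [ 0.   0.3 -1. ]] 67.10759715188748 [ 605.4 -219.5  225.7]
[array([ 628.4, -188.1,  209. ]), array([ 630.3, -188.8,  217. ]), array([ 632.2, -189.5,  225. ])]
[array([ 628.3, -241.1,  209. ]), array([ 630.2, -239.4,  217. ]), array([ 632.1, -237.7,  225. ])]
[array([ 585.4, -191.1,  209. ]), array([ 589.2, -191.7,  217. ]), array([ 593. , -192.3,  225. ])]
```

Call:
apply_moves(motion=[[[4,2,0],[0,0,0],1],[[4,1,0],[0,0,0],1],[[4,0,0],[0,0,0],1],[[4,0,0],[0,0,0],1],[[4,0,0],[0,0,0],1],[[0,0,0],[0,0,0],1]])

```text
t: 5.55
eef_pos: [608.0, -218.7, 204.3]
tcp_rot: [0.439, 0.554, -0.439, 0.554]
wrist_force: [-0.4, -0.6, 0.5]
grip_width: -0.0
```

```bash
python3 - <<'E'
from h import *
np.set_printoptions(precision=1,suppress=True)
s=read_camera("scene");w=read_camera("wrist")
for i in range(3): read_camera("top"); z=robot.read_state(); print(z["eef_pos"],z["wrist_force"],z["effort"])
print(proj(s,[z["eef_pos"],z["eef_pos"]-[0,0,22]]),proj(w,[z["eef_pos"],z["eef_pos"]-[0,0,22]]))
im=s["img"][110:190,180:260]
cv2.imwrite("pics/w4.png",np.hstack([cv2.resize(im,(400,400)),cv2.resize(w["img"][140:300,170:330],(400,400))]))
E
```

```text
[ 608.1 -218.7  205. ] [ 0.9 -0.1 -0.1] [  0.  -44.5 -31.3   0.    0.    0. ]
[ 608.1 -218.7  205.1] [0.4 0.1 0.4] [  0.  -44.5 -31.3   0.    0.   -0. ]
[ 608.2 -218.7  205.1] [-0.4 -1.5  0.5] [ -0.  -44.5 -31.3   0.    0.   -0. ]
[[219.2 152.1]
 [219.6 156. ]] [[255.7 229.7]
 [255.6 216.8]]
```

View pics/w4.png

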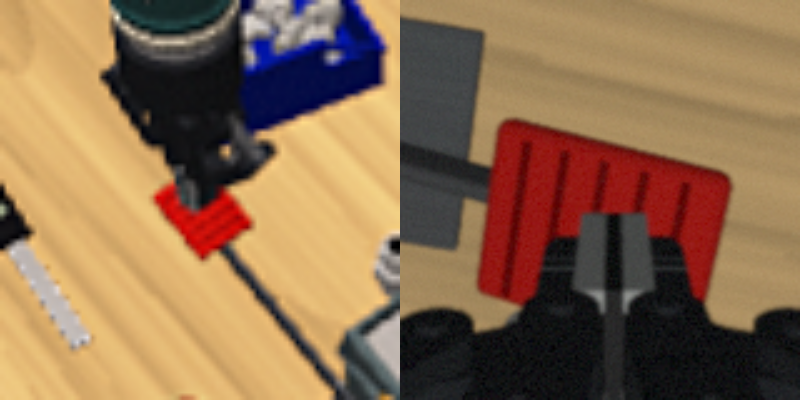

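Call:
apply_moves(motion=[[[4,0,0],[0,0,0],1],[[4,0,0],[0,0,0],1],[[4,0,0],[0,0,0],1],[[0,0,0],[0,0,0],1]])

```text
t: 6.2
eef_pos: [608.2, -218.9, 192.5]
tcp_rot: [0.439, 0.554, -0.439, 0.554]
wrist_force: [0.1, -0.5, 2.2]
grip_width: 0.3
```

```bash
python3 - <<'E'
from h import *
np.set_printoptions(precision=1,suppress=True)
s=read_camera("scene");w=read_camera("wrist")
for i in range(3): read_camera("top"); z=robot.read_state(); print(z["t"],z["eef_pos"],z["wrist_force"])
h=cv2.cvtColor(w["img"],cv2.COLOR_BGR2HSV); m=((h[...,0]<8)|(h[...,0]>172))&(h[...,1]>150)&(h[...,2]>60); m[:170]=0
yy,xx=np.nonzero(m); print(xx.min(),xx.max(),yy.min(),yy.max())
im=s["img"][110:190,180:260]
cv2.imwrite("pics/w5.png",np.hstack([cv2.resize(im,(400,400)),cv2.resize(w["img"][140:300,170:330],(400,400))]))
E
```

```text
6.35 [ 608.  -218.5  192.6] [-0.1 -0.4  2.4]
6.4 [ 608.1 -218.5  192.6] [ 1.4 -0.3  0.5]
6.45 [ 608.1 -218.5  192.6] [ 0.2 -1.   1.7]
205 309 191 269
```

View pics/w5.png

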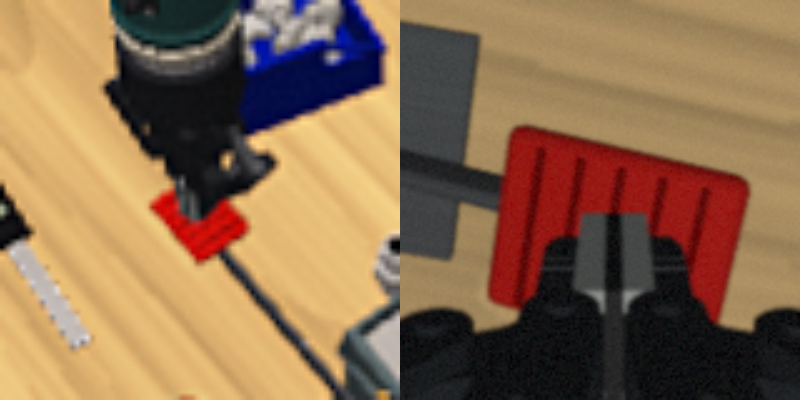

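Call:
apply_moves(motion=[[[7,0,0],[0,0,0],1],[[7,0,0],[0,0,0],1],[[7,0,0],[0,0,0],1],[[7,0,0],[0,0,0],1],[[7,0,0],[0,0,0],1],[[7,0,0],[0,0,0],1],[[7,0,0],[0,0,0],1],[[7,0,0],[0,0,0],1]])

```text
t: 7.25
eef_pos: [608.3, -220.2, 137.1]
tcp_rot: [0.439, 0.553, -0.44, 0.555]
wrist_force: [0.2, -4.3, 5.9]
grip_width: -0.1
```

Call:
apply_moves(motion=[[[5,0,0],[0,0,0],1],[[5,0,0],[0,0,0],1],[[5,0,0],[0,0,0],1],[[4,0,0],[0,0,0],1],[[0,0,0],[0,0,0],1]])

```text
t: 7.75
eef_pos: [608.2, -219.5, 117.7]
tcp_rot: [0.439, 0.554, -0.439, 0.555]
wrist_force: [0.4, -4.4, 6.8]
grip_width: -0.1
```

```bash
python3 - <<'E'
from h import *
np.set_printoptions(precision=1,suppress=True)
s=read_camera("scene");w=read_camera("wrist")
for i in range(2): read_camera("top"); z=robot.read_state(); print(z["t"],z["eef_pos"],z["wrist_force"])
im=s["img"][110:270,180:340]
cv2.imwrite("pics/w6.png",np.hstack([cv2.resize(im,(480,480)),cv2.copyMakeBorder(cv2.resize(w["img"][140:300,170:330],(320,320)),0,160,0,0,0)]))
E
```

```text
7.9 [ 608.3 -219.5  118.4] [-0.7 -3.2  6.3]
7.95 [ 608.3 -219.5  118.5] [-0.5 -4.4  5.8]
```

View pics/w6.png

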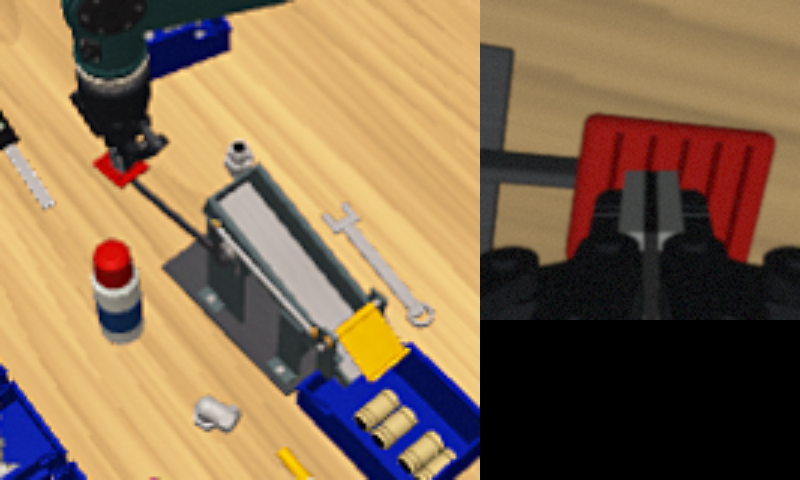

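Call:
apply_moves(motion=[[[4,0,0],[0,0,0],1],[[4,0,0],[0,0,0],1],[[4,0,0],[0,0,0],1],[[0,0,0],[0,0,0],1]])

```text
t: 8.35
eef_pos: [608.2, -218.0, 105.8]
tcp_rot: [0.439, 0.555, -0.439, 0.554]
wrist_force: [-0.7, -0.2, 7.0]
grip_width: -0.1
```

Call:
apply_moves(motion=[[[3,0,0],[0,0,0],1],[[3,0,0],[0,0,0],1],[[0,0,0],[0,0,0],1]])

```text
t: 8.65
eef_pos: [608.2, -217.2, 100.8]
tcp_rot: [0.44, 0.555, -0.438, 0.554]
wrist_force: [-2.3, 1.2, 8.4]
grip_width: 0.2
```

Call:
apply_moves(motion=[[[3,0,0],[0,0,0],1],[[0,0,0],[0,0,0],1]])

```text
t: 8.85
eef_pos: [608.3, -217.2, 100.4]
tcp_rot: [0.44, 0.554, -0.438, 0.555]
wrist_force: [-4.7, 2.3, 15.8]
grip_width: -0.2
```

Call:
apply_moves(motion=[[[0,0,0],[0,0,0],1],[[0,0,0],[0,0,0],1],[[0,0,0],[0,0,0],1],[[0,0,0],[0,0,0],1],[[0,0,0],[0,0,0],1],[[0,0,0],[0,0,0],1],[[0,0,0],[0,0,0],1],[[0,0,0],[0,0,0],1],[[0,0,0],[0,0,0],1],[[0,0,0],[0,0,0],1],[[0,0,0],[0,0,0],1],[[0,0,0],[0,0,0],1],[[0,0,0],[0,0,0],1],[[0,0,0],[0,0,0],1],[[0,0,0],[0,0,0],1],[[0,0,0],[0,0,0],1],[[0,0,0],[0,0,0],1],[[0,0,0],[0,0,0],1],[[0,0,0],[0,0,0],1],[[0,0,0],[0,0,0],1]])

```text
t: 10.85
eef_pos: [608.3, -217.2, 100.4]
tcp_rot: [0.44, 0.554, -0.438, 0.555]
wrist_force: [-4.7, 2.2, 16.4]
grip_width: 0.1
```

```bash
python3 - <<'E'
from h import *
np.set_printoptions(precision=1,suppress=True)
s=read_camera("scene");w=read_camera("top")
z=robot.read_state(); print(z["t"],z["eef_pos"],z["wrist_force"])
im=s["img"][130:290,200:360]
cv2.imwrite("pics/w7.png",np.hstack([cv2.resize(im,(400,400)),cv2.resize(w["img"][140:260,110:230],(400,400))]))
E
```

```text
10.95 [ 608.3 -217.2  100.4] [-4.4  2.4 16.4]
```

View pics/w7.png

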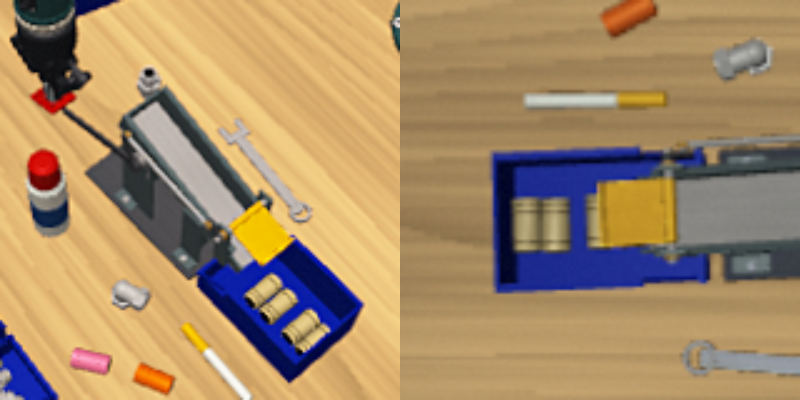

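Call:
apply_moves(motion=[[[-2,0,0],[0,0,0],1],[[-3,0,0],[0,0,0],1],[[-4,0,0],[0,0,0],1],[[-4,0,0],[0,0,0],1],[[-4,0,0],[0,0,0],1],[[-4,0,0],[0,0,0],1],[[-4,0,0],[0,0,0],1],[[-4,0,0],[0,0,0],1],[[-4,0,0],[0,0,0],1],[[-4,0,0],[0,0,0],1],[[-4,0,0],[0,0,0],1],[[-4,0,0],[0,0,0],1],[[-4,0,0],[0,0,0],1],[[-4,0,0],[0,0,0],1],[[-4,0,0],[0,0,0],1],[[-4,0,0],[0,0,0],1],[[-4,0,0],[0,0,0],1],[[-4,0,0],[0,0,0],1],[[-4,0,0],[0,0,0],1],[[-4,0,0],[0,0,0],1]])

```text
t: 12.95
eef_pos: [607.9, -217.4, 173.5]
tcp_rot: [0.439, 0.555, -0.439, 0.554]
wrist_force: [-0.6, 3.1, 3.8]
grip_width: 0.4
```

Call:
apply_moves(motion=[[[-3,0,0],[0,0,0],1],[[-3,0,0],[0,0,0],1],[[-2,0,0],[0,0,0],1],[[-2,0,0],[0,0,0],1],[[-2,0,0],[0,0,0],1],[[-2,0,0],[0,0,0],1],[[-2,0,0],[0,0,0],1],[[-2,0,0],[0,0,0],1],[[-2,0,0],[0,0,0],1],[[-2,0,0],[0,0,0],1],[[-2,0,0],[0,0,0],1],[[-2,0,0],[0,0,0],1],[[-2,0,0],[0,0,0],1],[[-2,0,0],[0,0,0],1],[[-2,0,0],[0,0,0],1],[[-2,0,0],[0,0,0],1],[[-2,0,0],[0,0,0],1],[[-2,0,0],[0,0,0],1],[[-2,0,0],[0,0,0],1],[[-2,0,0],[0,0,0],1]])

```text
t: 14.95
eef_pos: [608.1, -218.8, 216.0]
tcp_rot: [0.439, 0.554, -0.439, 0.554]
wrist_force: [0.8, 0.2, -0.9]
grip_width: 0.5
```

Contact has gone at the top of the travel. I'll lift clear and check.

Call:
apply_moves(motion=[[[-5,0,0],[0,0,0],1],[[-10,0,0],[0,0,0],1],[[-15,0,0],[0,0,0],1],[[-15,0,0],[0,0,0],1],[[-10,0,0],[0,0,0],1],[[0,0,0],[0,0,0],1],[[0,0,0],[0,0,0],1],[[0,0,0],[0,0,0],1]])

```text
t: 15.75
eef_pos: [607.9, -218.6, 269.9]
tcp_rot: [0.439, 0.555, -0.439, 0.554]
wrist_force: [-0.7, 0.2, -0.4]
grip_width: 0.3
```

```bash
python3 - <<'E'
from h import *
np.set_printoptions(precision=1,suppress=True)
s=read_camera("scene");w=read_camera("top")
z=robot.read_state(); print(z["t"],z["eef_pos"],z["wrist_force"])
im=s["img"][130:290,200:360]
cv2.imwrite("pics/w8.png",np.hstack([cv2.resize(im,(400,400)),cv2.resize(w["img"][140:260,110:230],(400,400))]))
E
```

```text
15.85 [ 607.8 -218.5  269.7] [ 0.4 -0.4  0.2]
```

View pics/w8.png

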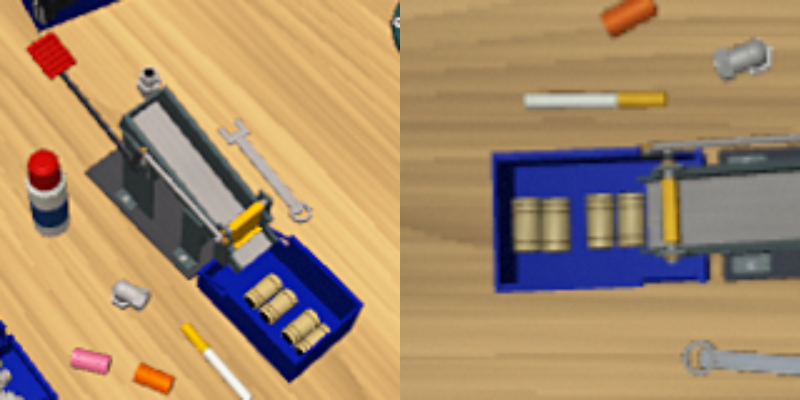

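The lever is back up, the lid is shut, and all four ferrules are in the bin. Nothing else has moved.

```bash
python3 -c "
from station import ticket
print(ticket.job_done())"
```

```text
the job is handed in; nothing more can be done
None
```

I pressed the red paddle down to its stop with the shut fingertips and held it there for about 2 s. All four ferrules rolled into the blue bin. I then let the lever up at about 20–40 mm/s, staying on it until contact ended at the top, lifted clear, and handed in at about 16 s.

**Last checks:**
- **Stop reached:** the downward travel stopped and the force rose from about 8 N to 16 N.
- **Pictures:** the last ones show the paddle up, the lid shut, four ferrules in the bin, and the neighbouring objects in view where they were.
- **Clear of everything:** the wrist force was about zero after I lifted off.

**What disagreed:**
- **Contact height:** I first felt contact with the reported TCP at about 193–204 mm. I had expected about 239 mm, from the 22 mm fingertip offset and the given paddle height. In the pictures the tips also seemed to be at the TCP itself, so I went by force and pictures instead.
- **Early exit:** the ferrules had already rolled out before the lever reached its stop. I still pressed fully down and held.
- **Lid speed:** I judged it only from how fast the fingertips rose; I did not measure it.

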